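# Load the T-headed clamp pin into the marking fixture

### The job

Make the marking fixture ready: squeeze the two side tabs of its swing mask together, turn the mask away from the nest to its open end, take the T-headed pin out of the pocket tray and lay it flat in the T-shaped nest. Then squeeze the tabs again, turn the mask fully home over the pin and let go so that both tabs spring out and lock it. Leave the other parts in their pockets.

Things in the scene. Friction and masses are not known exactly. Their poses are not given: they have to be found in the camera images.
- tee: T-headed steel pin, T-shaped from above, 42 mm long, 18 mm high, 100 g. Shank 12 mm wide, x = -25.5 to +6.5 mm in its frame; head 32 mm wide, x = +6.5 to +16.5 mm, sticking out on both sides. Origin in its underside on the centreline, z up. Starts flat in a pocket, head to the tray's +x within 5 degrees, its top 12 mm above the tray's face.
- ell: Steel part like the pin but with a head that sticks out on one side (+y, 10 mm) only (L-shaped seen from above), 42 mm long, 18 mm high; stays in the tray. Origin in the underside, on the shank's centreline, 25.5 mm from the shank's end.
- bar1: Plain straight steel bar 42 x 12 x 18 mm without head, stays in the tray. Origin in the underside, 25.5 mm from one end.
- bar2: Another plain straight steel bar, same as bar1, stays in the tray.
- tray: Blue plastic pocket tray, fixed, 136 (x) x 196 (y) x 14 mm high; origin in the centre of its underside. Six pockets 50 mm (x) by 40 mm (y), 6 mm deep (floor 8 mm above the table), centred at x = -31 and +31 mm, y = -60, 0 and +60 mm. Four pockets hold a part each, in any order, roughly centred.
- fixture: Marking fixture, fixed: aluminium base plate 100 (x) x 190 (y) x 20 mm, origin in the centre of its underside, z up. The nest is at y = -50 mm, the mask's vertical turning axis at x = 0, y = +50 mm.
- nest (a point): Point on the nest's floor (20 mm above the table, axes as the fixture's) where the pin's origin lies when centred in the nest, head to the fixture's +x. The nest is a T-shaped recess 6 mm deep (walls end 26 mm above the table) with 2.5 mm clearance all round the pin; its wall block measures 63 x 61 mm.
- cover (a joint): Angle of the swing mask, a 6 mm aluminium plate 42 to 48 mm above the table reaching 132 mm from its vertical axis, in rad: 0 = home over the nest (starts so, locked with 0.06 play), 1.3 = open stop. Grows counter-clockwise from above, over the fixture's +x side. Stays where left. Teeth on unsqueezed tabs block it at home and, coming back, about 0.6 rad from home.
- tab_a (a joint): Travel of the tab on the mask's +x side in m: 0 = sprung out (locking), 0.008 = fully squeezed in. Tabs free the lock from about 0.004 on. Each is sprung, 2 N at rest to 8 N fully in.
- tab_b (a joint): Travel of the tab on the mask's -x side, same meaning.
- tab_grip (a point): Point on the mask's turning axis midway between the tabs, 72 mm above the table, turning with the mask (x from tab_b to tab_a; mask home: axes as the fixture's). Tabs: upright black plates, 24 mm wide (y), 5 mm thick, 48 to 84 mm above the table, outer faces 46 mm apart sprung out, 30 mm squeezed. Pinch them from above along x.

How it is judged:
By the outcome, as a careful person would: the job done as asked, in the order asked, and still so for the second after the job is handed in, with the robot touching nothing.
It also fails if it takes over 64 s, if anything falls off the work surface, if the arm or the gripper's body presses on something with over 40 N, if the wrist force passes 120 N, or if a joint passes its speed limit or range.

### The arm

A 6-joint arm with a two-finger parallel gripper is mounted at the origin on the work surface. World frame = base frame: x ahead of the robot, y to its left, z up, the work surface at z = 0. Lengths are in m, angles in rad, forces in N, time in s.
With the tool pointing down it reaches from about 0.275 to 0.725 m from the base axis. Payload 15.9 kg.
Tool frame: the origin (TCP) lies on the centre line of the jaws, within the pads' length; the fingertips stand 25 mm ahead of it and the grasp point (between the pads) lies 6 mm ahead of it; z points along the fingers, y is the line along which they close (so a half turn about z gives the same grasp; the last joint's range is limited). The gripper opens to 85 mm and grips with 20 to 120 N. Pads are 22 mm wide; open, the fingers measure 114 mm over their backs; the gripper's body (76 mm by 85 mm) begins 54 mm behind the grasp point. The pads swing forward as they close: fully open they stand 13 mm farther back than shut.
Start: joints at [-1.127, 0.213, -0.034, 1.323, 0, 1.571], TCP at [0.215, -0.452, 0.256] pointing down, gripper open.
Joint ranges: [-2.98, 2.98], [-0.74, 1.72], [-1.14, 1.35], [-2.1, 2.04], [-1.57, 1.44], [-3.14, 3.14]. Speed limits (rad/s): [1.89, 1.89, 2.39, 2.57, 3.14, 3.14].

### API

Orientations are given as [roll, pitch, yaw] about the fixed x, y, z axes, in that order (R = Rz(yaw) Ry(pitch) Rx(roll)).
In Python, from bench import state, viewer, workorder gives the robot as it stands.
- The arm moves only by the tool apply_moves, never from a script. Its argument "series" is one flat list of numbers, 7 for each row, row after row: the shift along the tool's x, y, z each as a share of 0.1 m, from -1 to 1, then the turn, a rotation vector about the tool's x, y, z each as a share of 60 degrees, from -1 to 1, then the opening, from 0 (shut) to 1 (fully open). A call has 1 to 10 rows; each row shifts and turns the commanded pose from where the row before left it, along the tool's axes as they then stand; what a row does not reach is not made up. A row lasts 1/10 s, in which the tool goes at most 50 mm and 8.59 degrees, less where a joint would pass 70% of its speed; a pose out of reach is approached as far as the arm can. A call with a number of a shift or a turn outside -1 to 1 is refused whole. A call with a gripper value outside its range is refused whole. The fingers move at their own pace and stop on an object; "force" is the grip in N (left out, the last holds). Time passes only in rows, so rows that do not move let the fingers close. It gives the time, the measured TCP pose, the force, the opening and the grip force at its end, in the units of the state.
- state(): the state, without advancing time (a new reading comes with each control period).
- viewer.snapshot(name): name is "scene" or "side" or "wrist"; returns a dict with "pixels" (420x560x3 uint8, red, green, blue), "mtx" (3x3 intrinsics, pixels), "camera_from_world" (4x4, takes a point from world to camera coordinates); the wrist camera has in their place "hand_eye" (4x4, takes a point from camera to tool coordinates, whose origin is the TCP and whose axes are the flange's). Camera axes: x right, y down, z forward; pixel columns grow to the right and rows downward; lengths in m; the calibration is good to about 2 mm. A picture is of the moment at which its call begins: read the wrist's pose just before it. There is no depth.
- workorder.close_job(): hands the job in; it is judged then, once.
Trained networks look in a picture, given as the dict that the camera call returned (one of the last four; its "shot" number tells which), for a name from the list of things; names that differ only in an ending like _2 or _b are one class to them, and where a whole thing is asked for, a point or a joint stands for the part that bears it (a point fixed in the world has none). Each returns a list of dicts, best first, with "p" (0 to 1); they miss things now and then, are a little off and sometimes report something else, mostly with a low value. They report only what shows in the picture. A call takes as long as a camera call.
- viewer.boxes_of(picture, name): "rect" ([left, top, width, height] in pixels, round what is visible of it).
The state is a dict: "time": time; "joint_positions": joint angles; "qvel": joint speeds; "joint_efforts": joint torques, N m; "tool_pos": TCP position; "tool_rot": TCP orientation; "ft_force": force on the tool from outside, world axes, zero at the start; "moment": the same for the moment, N m; "width": finger opening in m; "gripper_force": force on a finger pad.
Only numpy, scipy, OpenCV 4.12 (cv2) and the standard library are available. Lean on these libraries where they do the work, as an engineer would, in place of code of your own. Each camera call takes 0.05 s, during which the arm holds its last target. There are 200 camera calls.

## Working session

There is one attempt and no reset: what is moved stays moved. The work goes in short steps, Python scripts to look and compute and a tool call to move; the robot and the scene stay as the last step left them, time stands still between calls to the robot, and variables do not carry over. Pictures are saved under pics/ and viewed, at most 10 in all, crops included, and the job is handed in when it is done.

Besides the shell and the picture viewer there is one more tool, called after "Emit:" as name(argument=value, ...) on one line, values as JSON. apply_moves: Moves the arm, as the interface text tells. Its arguments: {"type":"object","properties":{"series":{"type":"array","items":{"type":"number","minimum":-1,"maximum":1}},"force":{"type":"number"}},"required":["series"]}

```bash
ls; mkdir -p pics; python3 - <<'E'
from bench import state, viewer
import cv2, numpy as np
s=state();print(s['time'],s['tool_pos'],s['tool_rot'],s['width'])
ims=[]
for n in ("scene","side"):
    p=viewer.snapshot(n)
    cv2.imwrite(f'pics/{n}0.png',p['pixels'][:,:,::-1]); np.savez(f'{n}0.npz',K=p['mtx'],T=p['camera_from_world'])
    print(n,np.round(p['camera_from_world'],3).tolist(),p['mtx'].tolist())
    for o in("tee","ell","bar1","tray","fixture","tab_a","cover"):
        print(o,[(round(b['p'],2),np.round(b['rect']).tolist()) for b in viewer.boxes_of(p,o)[:4]])
print(state()['time'])
E
```

```text
pics
0.0 [ 0.21455377 -0.45129233  0.25583282] [-3.14052734e+00  3.86492081e-06  4.43798101e-01] 0.08523481939085553
scene [[-0.471, 0.882, 0.016, 0.259], [0.72, 0.395, -0.57, -0.357], [-0.509, -0.257, -0.822, 1.123], [0.0, 0.0, 0.0, 1.0]] [[405.595048290939, 0.0, 277.94665095189293], [0.0, 405.595048290939, 212.08583172154124], [0.0, 0.0, 1.0]]
tee [(0.8, [206.0, 163.0, 22.0, 19.0])]
ell [(0.67, [205.0, 161.0, 22.0, 22.0]), (0.64, [189.0, 177.0, 18.0, 20.0])]
bar1 [(0.63, [167.0, 163.0, 20.0, 20.0]), (0.46, [172.0, 136.0, 17.0, 16.0])]
tray [(0.61, [139.0, 128.0, 102.0, 79.0])]
fixture [(0.84, [291.0, 216.0, 104.0, 83.0])]
tab_a [(0.69, [369.0, 237.0, 12.0, 15.0]), (0.66, [360.0, 252.0, 15.0, 22.0]), (0.44, [303.0, 214.0, 78.0, 60.0])]
cover [(0.72, [303.0, 212.0, 79.0, 65.0])]
side [[0.986, -0.165, 0.01, -0.55], [-0.105, -0.668, -0.737, 0.105], [0.128, 0.726, -0.676, 0.923], [0.0, 0.0, 0.0, 1.0]] [[431.96515860805476, 0.0, 276.88699419000125], [0.0, 431.96515860805476, 210.75887939398498], [0.0, 0.0, 1.0]]
tee [(0.68, [274.0, 322.0, 28.0, 12.0]), (0.66, [244.0, 289.0, 24.0, 17.0])]
ell [(0.55, [273.0, 294.0, 27.0, 15.0])]
bar1 [(0.81, [239.0, 347.0, 23.0, 17.0]), (0.51, [276.0, 321.0, 26.0, 13.0])]
tray [(0.75, [223.0, 283.0, 84.0, 101.0])]
fixture [(0.71, [241.0, 154.0, 45.0, 68.0]), (0.28, [243.0, 290.0, 25.0, 17.0])]
tab_a [(0.37, [266.0, 152.0, 1.0, 18.0])]
cover [(0.76, [247.0, 153.0, 30.0, 48.0])]
0.8
```

View pics/scene0.png

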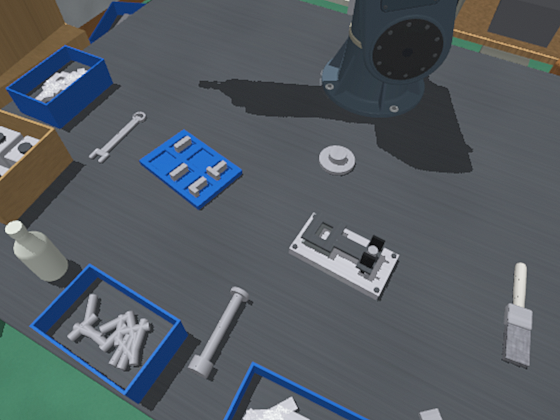

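View pics/side0.png

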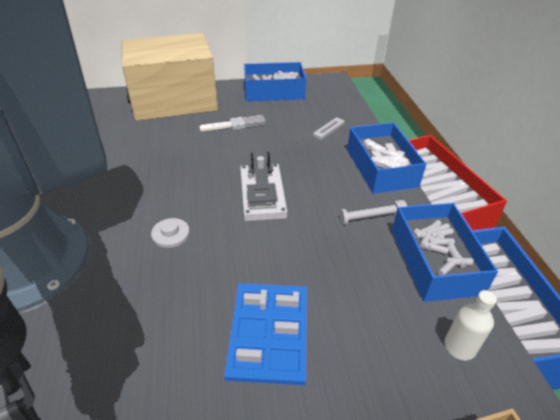

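Scene: the tray is at about (190,168) px and the fixture at about (345,253), with its black tabs near (370,250). Side: the tray is at (268,333), the fixture at (263,192) and the tee is probably at (256,298). I'll zoom in.

```bash
python3 - <<'E'
import cv2, numpy as np
a=cv2.imread('pics/scene0.png');b=cv2.imread('pics/side0.png')
def c(i,x,y,w,h): return cv2.resize(i[y:y+h,x:x+w],(400,300),interpolation=cv2.INTER_CUBIC)
o=np.vstack([np.hstack([c(a,130,125,120,90),c(a,285,205,120,90)]),np.hstack([c(b,208,280,144,108),c(b,213,143,104,78)])])
cv2.imwrite('pics/z0.png',o)
# tray corners by blue mask; back-projection
def ray(n,uv,z):
    d=np.load(f'{n}0.npz');T=d['T'];R=T[:3,:3];t=T[:3,3];C=-R.T@t
    v=R.T@np.linalg.inv(d['K'])@[uv[0],uv[1],1];return C+v*(z-C[2])/v[2]
for n,im,(x,y,w,h) in(("scene",a,(130,120,125,95)),("side",b,(215,275,100,115))):
    m=np.zeros(im.shape[:2],np.uint8);s=im[y:y+h,x:x+w].astype(int)
    m[y:y+h,x:x+w]=((s[:,:,0]>s[:,:,2]+50)&(s[:,:,0]>90))*255
    cn=max(cv2.findContours(m,0,2)[0],key=cv2.contourArea)
    P=np.array([ray(n,q[0],0.014)[:2] for q in cv2.convexHull(cn)]).astype(np.float32)
    r=cv2.minAreaRect(P*1000);print(n,r)
for n,uv,z in(("scene",(342,257),.02),("side",(263,190),.02),("side",(256,298),.026),("scene",(217,171),.026)):print(n,uv,ray(n,uv,z).round(4))
E
```

```text
scene ((500.1595764160156, -253.35545349121094), (205.88571166992188, 142.6980438232422), 77.3274917602539)
side ((497.98785400390625, -259.20892333984375), (204.84869384765625, 137.95040893554688), 77.6153564453125)
scene (342, 257) [0.5542 0.1429 0.02  ]
side (263, 190) [0.5435 0.1269 0.02  ]
side (256, 298) [ 0.4838 -0.1969  0.026 ]
scene (217, 171) [ 0.4914 -0.185   0.026 ]
```

View pics/z0.png

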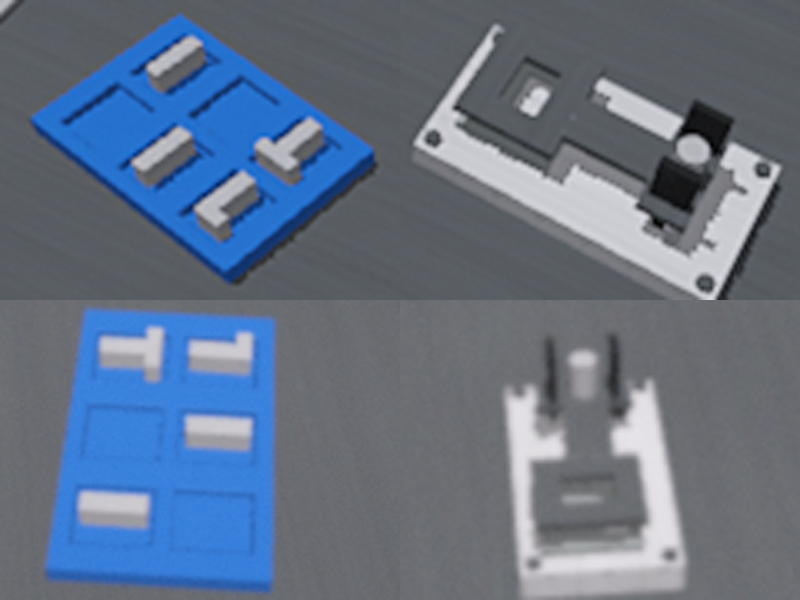

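The zoom confirms that the tee is in the tray pocket at (-31,+60), with its head to +x. The fixture's nest end points to world -y and its tabs to +y. Now I'll move above the fixture.

Emit:
apply_moves(series=[0.4,-0.28,0,0,0,0,1,0.4,-0.28,0,0,0,0,1,0.4,-0.28,0,0,0,0,1,0.4,-0.28,0,0,0,0,1,0.4,-0.28,0,0,0,0,1,0.4,-0.28,0,0,0,0,1,0.4,-0.28,0,0,0,0,1,0.4,-0.28,0,0,0,0,1,0.4,-0.28,0,0,0,0,1,0.4,-0.28,0,0,0,0,1])

```text
time: 1.8
tool_pos: [0.4564, -0.0248, 0.2565]
tool_rot: [3.141, -0.001, 0.444]
ft_force: [0.6, -0.8, 0.6]
width: 0.0854
gripper_force: 0.0
```

Emit:
apply_moves(series=[0.4,-0.28,0,0,0,0,1,0.4,-0.28,0,0,0,0,1,0,0,0,0,0,-0.14,1,0,0,0,0,0,-0.14,1,0,0,0,0,0,-0.14,1,0,0,0,0,0,-0.14,1,0,0,0,0,0,-0.14,1,0,0,0,0,0,-0.14,1,0,0,0,0,0,-0.14,1,0,0,0,0,0,-0.1,1])

```text
time: 2.8
tool_pos: [0.5039, 0.058, 0.2563]
tool_rot: [-3.142, -0.0, 1.581]
ft_force: [0.3, 1.1, -0.2]
width: 0.0854
gripper_force: 0.0
```

```bash
cat > h.py <<'E'
from bench import state, viewer
import cv2, numpy as np
from scipy.spatial.transform import Rotation as Ro
def shot(name,cam='wrist'):
    s=state();p=viewer.snapshot(cam)
    if cam=='wrist':
        W=np.eye(4);W[:3,:3]=Ro.from_euler('xyz',s['tool_rot']).as_matrix();W[:3,3]=s['tool_pos']
        T=np.linalg.inv(W@p['hand_eye'])
    else: T=p['camera_from_world']
    cv2.imwrite(f'pics/{name}.png',p['pixels'][:,:,::-1]);np.savez(f'{name}.npz',K=p['mtx'],T=T)
    return s,p
def ray(name,uv,z):
    d=np.load(f'{name}.npz');T=d['T'];R=T[:3,:3];C=-R.T@T[:3,3]
    v=R.T@np.linalg.inv(d['K'])@[uv[0],uv[1],1];return C+v*(z-C[2])/v[2]
def proj(name,P):
    d=np.load(f'{name}.npz');q=np.c_[P,np.ones(len(P))]@d['T'].T;q=q[:,:3]@d['K'].T;return q[:,:2]/q[:,2:]
def go(pos,yaw=None):
    s=state();R=Ro.from_euler('xyz',s['tool_rot']);e=np.array(pos)-s['tool_pos']
    y=s['tool_rot'][2];sh=R.inv().apply(e)*10
    print('t',round(s['time'],2),'pos',np.round(s['tool_pos'],4),'rot',np.round(s['tool_rot'],3),'w',round(s['width'],4))
    print('shift units',sh.round(3), 'turn z units', None if yaw is None else round(-((yaw-y+np.pi)%(2*np.pi)-np.pi)/np.radians(60),3))
E
python3 - <<'E'
from h import *
s,p=shot('w1');go([.55,.14,.256]);print(s['joint_positions'])
for o in("fixture","tab_a","cover"):
    print(o,[(round(b['p'],2),np.round(b['rect']).tolist()) for b in viewer.boxes_of(p,o)[:4]])
E
```

```text
t 2.85 pos [0.5039 0.058  0.2563] rot [-3.142 -0.     1.586] w 0.0856
shift units [0.813 0.473 0.003] turn z units None
[ 1.14616700e-01  2.27958187e-01 -1.53440376e-02  1.32750785e+00
  2.38372227e-05  1.67552835e+00]
fixture [(0.56, [266.0, 10.0, 104.0, 183.0])]
tab_a [(0.88, [342.0, 37.0, 11.0, 34.0])]
cover [(0.63, [274.0, 30.0, 82.0, 159.0])]
```

View pics/w1.png

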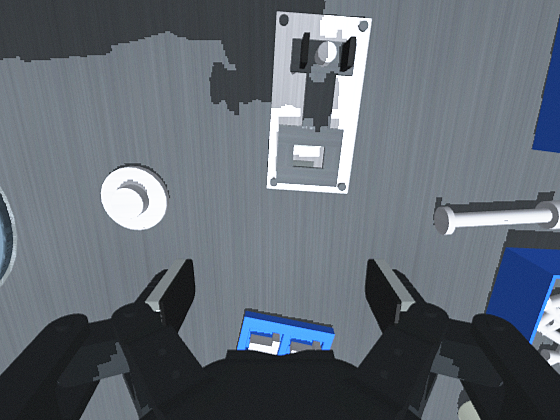

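Wrist view: the fixture's top corners are at about (277,12), (371,18), (346,193) and (268,189). The tabs are at (305,50) and (348,53), and the pivot post is at (326,52).

```bash
cat >> h.py <<'E'
def fitfix(name,pairs):
    from scipy.optimize import least_squares
    L=np.array([a for a,_ in pairs]);U=np.array([b for _,b in pairs])
    def w(q):
        c,s=np.cos(q[2]),np.sin(q[2]);return np.c_[q[0]+c*L[:,0]-s*L[:,1],q[1]+s*L[:,0]+c*L[:,1],L[:,2]]
    r=least_squares(lambda q:(proj(name,w(q))-U).ravel(),[.55,.14,0]);return r.x,r.fun.reshape(-1,2).round(1)
E
python3 - <<'E'
from h import *
q,r=fitfix('w1',[((-.05,.095,.02),(277,12)),((.05,.095,.02),(371.5,17.5)),((.05,-.095,.02),(347,193.5)),((-.05,-.095,.02),(267,189))])
print(q,r.tolist())
c,s=np.cos(q[2]),np.sin(q[2]);R=np.array([[c,-s],[s,c]])
print('nest',q[:2]+R@[0,-.05],'grip',q[:2]+R@[0,.05])
for l,z in(((0,.05),.084),((0.0205,.05),.084),((-.0205,.05),.084),((0,-.05),.048)):
    print(l,proj('w1',[np.r_[q[:2]+R@l,z]]).round(1))
g=q[:2]+R@[0,.05];go([*g,.25],np.pi/2+q[2])
d=np.load('w1.npz');T=d['T'];print('cam',(-T[:3,:3].T@T[:3,3]).round(3))
E
```

```text
[ 0.54313602  0.13903524 -0.05432417] [[-0.5, -0.3], [-0.1, 1.2], [0.5, -0.3], [0.2, -0.8]]
nest [0.54042115 0.089109  ] grip [0.54585089 0.18896148]
(0, 0.05) [[329.   49.8]]
(0.0205, 0.05) [[352.   51.4]]
(-0.0205, 0.05) [[306.   48.2]]
(0, -0.05) [[313.5 157.4]]
t 3.0 pos [0.5039 0.058  0.2563] rot [-3.142  0.     1.571] w 0.0855
shift units [1.309 0.42  0.063] turn z units 0.052
cam [0.503 0.133 0.374]
```

Emit:
apply_moves(series=[0.28,0.21,0.28,0,0,0.026,1,0.28,0.21,0.28,0,0,0.026,1,0,0,0,0,0,0,1,0,0,0,0,0,0,1])

```text
time: 3.4
tool_pos: [0.5461, 0.1139, 0.1996]
tool_rot: [-3.14, 0.001, 1.519]
ft_force: [0.0, -0.6, 0.8]
width: 0.0854
gripper_force: 0.0
```

```bash
python3 - <<'E'
from h import *
s,p=shot('w2');go([.5459,.189,.15],np.pi/2-.0543)
for o in("tab_a","fixture"):
    print(o,[(round(b['p'],2),np.round(b['rect']).tolist()) for b in viewer.boxes_of(p,o)[:4]])
q=np.array([.543136,.139035,-.0543]);c,s=np.cos(q[2]),np.sin(q[2]);R=np.array([[c,-s],[s,c]])
for l,z in(((0,.05),.084),((0.0205,.05),.084),((-.0205,.05),.084),((-.05,.095),.02),((.05,.095),.02),((.05,-.095),.02),((-.05,-.095),.02)):
    print(l,proj('w2',[np.r_[q[:2]+R@l,z]]).round(1))
E
```

```text
t 3.45 pos [0.5463 0.1135 0.2005] rot [-3.141  0.     1.519] w 0.0855
shift units [ 0.754 -0.043  0.505] turn z units 0.002
tab_a [(0.82, [246.0, 99.0, 10.0, 34.0]), (0.81, [299.0, 97.0, 5.0, 34.0])]
fixture [(0.72, [222.0, 59.0, 106.0, 192.0]), (0.51, [234.0, 96.0, 77.0, 160.0])]
(0, 0.05) [[275.1 115.2]]
(0.0205, 0.05) [[302.1 115.3]]
(-0.0205, 0.05) [[248.  115.2]]
(-0.05, 0.095) [[221.8  63.9]]
(0.05, 0.095) [[330.4  64.2]]
(0.05, -0.095) [[321.3 251.9]]
(-0.05, -0.095) [[231.4 251.6]]
```

View pics/w2.png

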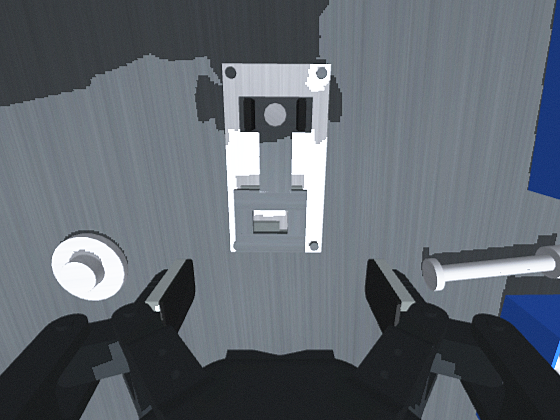

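Predictions match: the post is at (275,114), the tabs are at x≈249 and 302, and the corners agree within about 1 px. I'll go over the tabs, descend and pinch.

Emit:
apply_moves(series=[0.377,-0.02,0,0,0,0,1,0.377,-0.02,0,0,0,0,1,0,0,0.4,0,0,0,1,0,0,0.4,0,0,0,1,0,0,0.2,0,0,0,1,0,0,0.22,0,0,0,1,0,0,0,0,0,0,1], force=40)

```text
time: 4.25
tool_pos: [0.545, 0.1881, 0.0768]
tool_rot: [-3.139, 0.001, 1.519]
ft_force: [-0.1, -0.1, 0.5]
width: 0.0856
gripper_force: 0.0
```

Emit:
apply_moves(series=[0,0,0,0,0,0,0,0,0,0,0,0,0,0,0,0,0,0,0,0,0,0,0,0,0,0,0,0,0,0,0,0,0,0,0,0,0,0,0,0,0,0,0,0,0,0,0,0,0,0,0,0,0,0,0,0], force=40)

```text
time: 5.05
tool_pos: [0.5461, 0.1894, 0.08]
tool_rot: [3.141, -0.001, 1.521]
ft_force: [-10.8, -0.8, 21.7]
width: 0.0269
gripper_force: 38.9
```

Emit:
apply_moves(series=[0,0,-0.03,0,0,0,0,0,0,0,0,0,0,0])

```text
time: 5.25
tool_pos: [0.5458, 0.1892, 0.0808]
tool_rot: [-3.14, -0.0, 1.521]
ft_force: [0.5, 2.7, -11.6]
width: 0.0248
gripper_force: 47.9
```

```bash
python3 - <<'E'
from h import *
s,p=shot('side1','side');go([.5459,.189,.08],np.pi/2-.0543);print(s['ft_force'],s['moment'],s['gripper_force'])
im=p['pixels'][140:225,205:320,::-1];cv2.imwrite('pics/side1c.png',cv2.resize(im,None,fx=5,fy=5,interpolation=2))
E
```

```text
t 5.3 pos [0.5459 0.1892 0.0808] rot [-3.141 -0.     1.521] w 0.0248
shift units [-0.002  0.001  0.008] turn z units 0.004
[  0.50905111   2.74105113 -11.64272846] [ 0.55869585 -0.09866997 -0.00752656] 47.94971823692322
```

Emit:
apply_moves(series=[0,0,0.01,0,0,-0.05,0,0,0,0,0,0,-0.1,0,0,0,0,0,0,-0.1,0,0,0,0,0,0,-0.1,0,0,0,0,0,0,-0.1,0,0,0,0,0,0,-0.1,0,0,0,0,0,0,0,0])

```text
time: 6.0
tool_pos: [0.5465, 0.1894, 0.0807]
tool_rot: [3.141, -0.0, 2.098]
ft_force: [0.6, 3.2, -2.2]
width: 0.0245
gripper_force: 49.7
```

Emit:
apply_moves(series=[0,0,0,0,0,-0.1,0,0,0,0,0,0,-0.1,0,0,0,0,0,0,-0.1,0,0,0,0,0,0,-0.1,0,0,0,0,0,0,-0.1,0,0,0,0,0,0,-0.1,0,0,0,0,0,0,-0.1,0,0,0,0,0,0,0,0,0,0,0,0,0,0,0])

```text
time: 6.9
tool_pos: [0.5469, 0.1899, 0.0807]
tool_rot: [3.14, 0.001, 2.826]
ft_force: [3.8, 7.6, -6.7]
width: 0.0247
gripper_force: 49.0
```

```bash
python3 - <<'E'
from h import *
s,p=shot('side2','side');go([.5459,.189,.08],np.pi/2-.0543+1.3);print(s['ft_force'],s['moment'],s['gripper_force'])
a=p['pixels'][140:245,215:355,::-1];s,p=shot('sc2','scene');b=p['pixels'][195:300,275:415,::-1]
cv2.imwrite('pics/z2.png',cv2.resize(np.hstack([a,b]),(800,300),interpolation=2))
E
```

```text
t 6.95 pos [0.547  0.1899 0.0808] rot [3.140e+00 1.000e-03 2.826e+00] w 0.0245
shift units [ 0.007 -0.012  0.008] turn z units 0.009
[ 3.81590023  7.63068292 -6.69416408] [ 1.57195852 -0.71367252 -0.26681263] 48.99989426136017
```

View pics/z2.png

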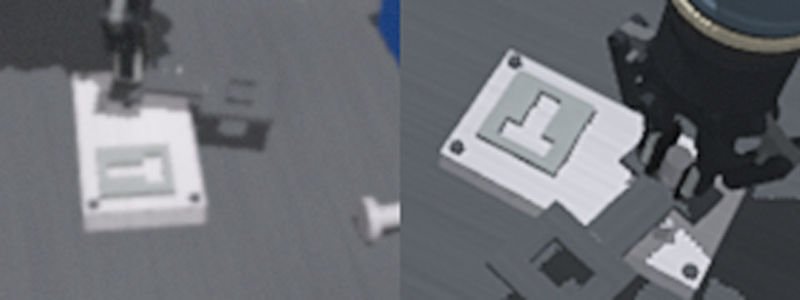

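The mask is open: it points to +x past the base and the T nest is fully exposed. I'll nudge it to the stop, release and rise.

Emit:
apply_moves(series=[0,0,0,0,0,-0.03,0,0,0,0,0,0,0,0,0,0,0,0,0,0,1,0,0,0,0,0,0,1,0,0,0,0,0,0,1,0,0,0,0,0,0,1,0,0,0,0,0,0,1,0,0,-0.3,0,0,0,1,0,0,-0.4,0,0,0,1,0,0,-0.4,0,0,0,1])

```text
time: 8.0
tool_pos: [0.5458, 0.1889, 0.1915]
tool_rot: [-3.141, -0.001, 2.86]
ft_force: [1.6, 0.6, 0.2]
width: 0.0854
gripper_force: 0.0
```

```bash
python3 - <<'E'
from h import *
go([.556,-.2075,.2],2.92)
E
```

```text
t 8.0 pos [0.5458 0.1889 0.1915] rot [-3.141e+00 -1.000e-03  2.860e+00] w 0.0854
shift units [-1.198 -3.779 -0.083] turn z units -0.057
```

Emit:
apply_moves(series=[-0.12,-0.378,0,0,0,0,1,-0.12,-0.378,0,0,0,0,1,-0.12,-0.378,0,0,0,0,1,-0.12,-0.378,0,0,0,0,1,-0.12,-0.378,0,0,0,0,1,-0.12,-0.378,0,0,0,0,1,-0.12,-0.378,0,0,0,0,1,-0.12,-0.378,0,0,0,0,1,-0.12,-0.378,0,0,0,0,1,-0.12,-0.378,0,0,0,0,1])

```text
time: 9.0
tool_pos: [0.5565, -0.2091, 0.1905]
tool_rot: [-3.141, 0.0, 2.86]
ft_force: [0.6, 0.2, 0.8]
width: 0.0855
gripper_force: 0.0
```

Emit:
apply_moves(series=[0,0,0,0,0,-0.057,1,0,0,0,0,0,0,1])

```text
time: 9.2
tool_pos: [0.5565, -0.2084, 0.1902]
tool_rot: [3.142, -0.0, 2.919]
ft_force: [-0.5, 1.5, -0.1]
width: 0.085
gripper_force: 0.0
```

```bash
python3 - <<'E'
from h import *
s,p=shot('w3');go([.556,-.2075,.2],2.92)
for o in("tee","ell","tray"):
    print(o,[(round(b['p'],2),np.round(b['rect']).tolist()) for b in viewer.boxes_of(p,o)[:4]])
print(proj('w3',[[.483,-.191,.026]]))
c=cv2.imread('pics/w3.png')[0:280]
cv2.imwrite('pics/w3c.png',cv2.resize(c,(800,400),interpolation=2))
E
```

```text
t 9.25 pos [ 0.5566 -0.2075  0.1902] rot [ 3.142 -0.     2.919] w 0.0856
shift units [ 0.006 -0.001 -0.097] turn z units -0.001
tee [(0.81, [260.0, 89.0, 36.0, 50.0])]
ell [(0.75, [273.0, 155.0, 23.0, 46.0])]
tray [(0.68, [113.0, 73.0, 212.0, 141.0])]
[[281.63782376 116.16091862]]
```

View pics/w3c.png

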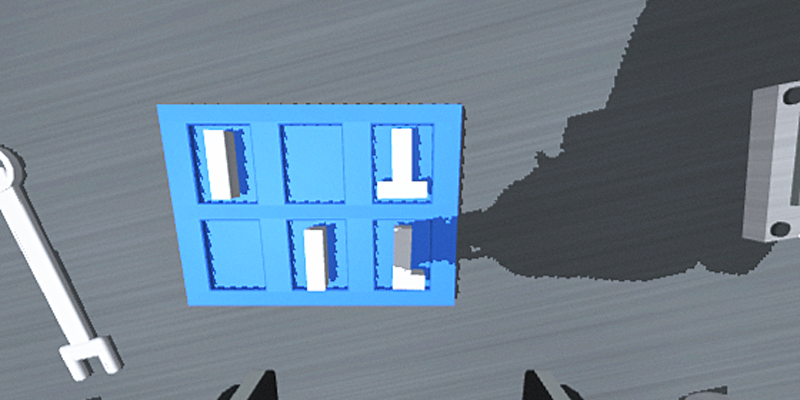

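The crop shows the tee upright at full-image (281,115), its head toward the image bottom at about y=132. I'll fit its outline.

```bash
cat >> h.py <<'E'
def fittee(name,rect,q0,zb,thr=200):
    from scipy.optimize import minimize
    im=cv2.imread(f'pics/{name}.png');x,y,w,h=[int(v) for v in rect];g=5
    m=np.zeros(im.shape[:2],np.uint8);m[y-g:y+h+g,x-g:x+w+g]=(im[y-g:y+h+g,x-g:x+w+g].min(2)>thr)
    n,l,st,_=cv2.connectedComponentsWithStats(m);m=(l==1+np.argmax(st[1:,4])).astype(np.uint8)
    big=cv2.resize(m[y-g:y+h+g,x-g:x+w+g],None,fx=8,fy=8,interpolation=0)
    A=np.array([[-25.5,-6],[6.5,-6],[6.5,6],[-25.5,6]])/1e3;B=np.array([[6.5,-16],[16.5,-16],[16.5,16],[6.5,16]])/1e3
    def cost(q):
        c,s=np.cos(q[2]),np.sin(q[2]);R=np.array([[c,-s],[s,c]]);o=np.zeros_like(big)
        for P in(A,B):
            W=q[:2]/1e3+P@R.T
            pts=np.vstack([np.c_[W,np.full(4,zb+.018)],np.c_[W,np.full(4,zb)]])
            u=(proj(name,pts)+.5-[x-g,y-g])*8
            cv2.fillConvexPoly(o,cv2.convexHull(np.round(u).astype(np.int32)),1)
        return (o!=big).mean()*100
    best=min((minimize(cost,[q0[0]*1e3,q0[1]*1e3,q0[2]+d],method='Nelder-Mead',options=dict(initial_simplex=np.array([[0,0,0],[5,0,0],[0,5,0],[0,0,.08]])+[q0[0]*1e3,q0[1]*1e3,q0[2]+d])) for d in(-.08,0,.08)),key=lambda r:r.fun)
    q=best.x/[1e3,1e3,1];print('tee',q.round(4),'cost',best.fun,'area%',m.sum()/(w*h));return q
E
python3 - <<'E'
from h import *
for t in(170,200,220):q=fittee('w3',[260,89,36,50],(.483,-.191,-.218),.008,t)
c,s=np.cos(q[2]),np.sin(q[2])
go([q[0]-.007*c,q[1]-.007*s,.0415],np.pi+q[2])
E
```

```text
tee [ 0.4861 -0.1924 -0.2129] cost 1.4379528985507246 area% 0.5155555555555555
tee [ 0.486  -0.1924 -0.2132] cost 1.358695652173913 area% 0.5055555555555555
tee [ 0.4859 -0.1924 -0.2136] cost 1.300384963768116 area% 0.5005555555555555
t 9.4 pos [ 0.5569 -0.2066  0.1904] rot [3.142 0.    2.92 ] w 0.0854
shift units [ 0.794 -0.018  1.489] turn z units -0.008
```

Emit:
apply_moves(series=[0.397,-0.01,0,0,0,-0.008,1,0.397,-0.01,0.1,0,0,0,1,0,0,0.4,0,0,0,1,0,0,0.4,0,0,0,1,0,0,0.3,0,0,0,0.6,0,0,0.2,0,0,0,0.4,0,0,0.09,0,0,0,0.4,0,0,0,0,0,0,0.4], force=60)

```text
time: 10.2
tool_pos: [0.4784, -0.1916, 0.0407]
tool_rot: [3.141, -0.001, 2.929]
ft_force: [0.3, 0.5, 1.0]
width: 0.0343
gripper_force: 0.0
```

Emit:
apply_moves(series=[0,0,0,0,0,0,0,0,0,0,0,0,0,0,0,0,0,0,0,0,0,0,0,0,0,0,0,0,0,0,0,0,0,0,0])

```text
time: 10.7
tool_pos: [0.4797, -0.1924, 0.0427]
tool_rot: [-3.141, 0.002, 2.929]
ft_force: [-0.4, 2.1, 5.2]
width: 0.01
gripper_force: 58.9
```

Emit:
apply_moves(series=[0,0,-0.1,0,0,0,0,0,0,-0.3,0,0,0,0,0,0,-0.4,0,0,0,0,0,0,-0.3,0,0,0,0,0,0,0,0,0,0,0])

```text
time: 11.2
tool_pos: [0.481, -0.1931, 0.1566]
tool_rot: [-3.14, 0.007, 2.929]
ft_force: [-0.1, 0.1, -1.6]
width: 0.01
gripper_force: 58.8
```

```bash
python3 - <<'E'
from h import *
go([.5334,.0895,.15],np.pi-.0543)
E
```

```text
t 11.2 pos [ 0.481  -0.1931  0.1566] rot [-3.14   0.007  2.929] w 0.01
shift units [0.086 2.873 0.061] turn z units -0.151
```

Emit:
apply_moves(series=[0.01,0.359,0,0,0,0,0,0.01,0.359,0,0,0,0,0,0.01,0.359,0,0,0,0,0,0.01,0.359,0,0,0,0,0,0.01,0.359,0,0,0,0,0,0.01,0.359,0,0,0,0,0,0.01,0.359,0,0,0,0,0,0.01,0.359,0,0,0,0,0,0,0,0,0,0,-0.076,0,0,0,0,0,0,-0.075,0])

```text
time: 12.2
tool_pos: [0.5316, 0.0914, 0.1514]
tool_rot: [-3.142, -0.0, 3.092]
ft_force: [0.7, -0.0, -0.8]
width: 0.0099
gripper_force: 58.9
```

Emit:
apply_moves(series=[0,0,0,0,0,0,0,0,0,0,0,0,0,0])

```text
time: 12.4
tool_pos: [0.5315, 0.0901, 0.1514]
tool_rot: [-3.142, -0.0, 3.084]
ft_force: [-0.4, -0.5, -1.5]
width: 0.0097
gripper_force: 58.9
```

```bash
python3 - <<'E'
from h import *
s,p=shot('w4');go([.5334,.0895,.15],np.pi-.0543)
q=np.array([.543136,.139035,-.0543]);c,sn=np.cos(q[2]),np.sin(q[2]);R=np.array([[c,-sn],[sn,c]])
im=cv2.imread('pics/w4.png')
# overlay nest outline at wall top, tee outline (expected held)
T=np.array([[-25.5,-6],[6.5,-6],[6.5,-16],[16.5,-16],[16.5,16],[6.5,16],[6.5,6],[-25.5,6]])/1e3
o=np.sign(T-[ -4.5,0])*.0025;o[[1,6],0]=-.0025;o[[2,5],0]=-.0025
N=T+o
P=np.c_[q[:2]+(N+[0,-.05])@R.T,np.full(8,.026)]
cv2.polylines(im,[np.round(proj('w4',P)).astype(int)],True,(0,0,255))
y=s['tool_rot'][2]-np.pi;R2=np.array([[np.cos(y),-np.sin(y)],[np.sin(y),np.cos(y)]])
P=np.c_[s['tool_pos'][:2]+(T+[.007,0])@R2.T,np.full(8,s['tool_pos'][2]-.0425+.026)]
cv2.polylines(im,[np.round(proj('w4',P)).astype(int)],True,(0,200,0))
B=np.array([[-.05,-.095],[.05,-.095],[.05,.095],[-.05,.095]]);P=np.c_[q[:2]+B@R.T,np.full(4,.02)]
cv2.polylines(im,[np.round(proj('w4',P)).astype(int)],True,(255,0,0))
cv2.imwrite('pics/w4o.png',cv2.resize(im[140:420,140:420],(600,600),interpolation=2))
E
```

```text
t 12.45 pos [0.5316 0.09   0.1514] rot [3.142 0.    3.084] w 0.0102
shift units [-0.018 -0.004  0.014] turn z units -0.003
```

View pics/w4o.png

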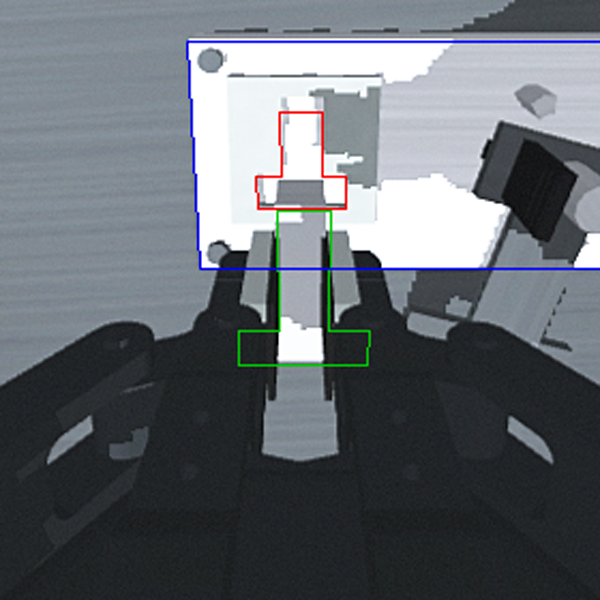

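```bash
python3 - <<'E'
from h import *
q=np.array([.543136,.139035,-.0543]);c,sn=np.cos(q[2]),np.sin(q[2]);R=np.array([[c,-sn],[sn,c]])
def pr(L,z): return ((proj('w4',np.c_[q[:2]+(np.array(L)/1e3)@R.T,np.full(len(L),z)])-140)*600/280).round(0).tolist()
print('block',pr([(-36,-80.5),(27,-80.5),(27,-19.5),(-36,-19.5)],.026))
print('base',pr([(-50,-95),(50,-95)],.02))
print('nest top',pr([(-28,-58.5),(-28,-41.5),(19,-68.5),(19,-31.5),(4,-58.5)],.026),'floor',pr([(-28,-58.5),(-28,-41.5)],.02))
im=cv2.imread('pics/w4.png')
f=lambda v:v*280/600+140
# row profile through block left part & column
col=int(f(250));print('col',col,[int(x) for x in im[155:250,col].mean(1)])
row=int(f(150));print('row',row,[int(x) for x in im[row,225:330].mean(1)])
d=np.load('w4.npz');T=d['T'];print('cam',(-T[:3,:3].T@T[:3,3]).round(3))
E
```

```text
block [[223.0, 79.0], [228.0, 226.0], [373.0, 226.0], [378.0, 79.0]]
base [[186.0, 41.0], [199.0, 268.0]]
nest top [[279.0, 99.0], [322.0, 99.0], [256.0, 209.0], [345.0, 208.0], [280.0, 175.0]] floor [[279.0, 95.0], [321.0, 95.0]]
col 256 [121, 152, 137, 255, 255, 255, 255, 255, 255, 255, 255, 255, 255, 255, 255, 255, 255, 255, 255, 255, 134, 237, 248, 244, 243, 243, 243, 244, 244, 244, 244, 244, 244, 243, 244, 244, 245, 244, 243, 243, 243, 243, 243, 244, 244, 243, 243, 243, 243, 243, 243, 242, 243, 244, 244, 244, 244, 244, 243, 245, 244, 244, 243, 244, 244, 244, 244, 243, 243, 243, 242, 243, 243, 242, 244, 243, 244, 244, 244, 244, 244, 242, 242, 241, 241, 242, 243, 243, 242, 249, 255, 255, 255, 255, 255]
row 210 [137, 138, 135, 136, 126, 189, 255, 255, 255, 255, 255, 255, 255, 255, 255, 255, 255, 255, 255, 255, 255, 254, 243, 243, 243, 242, 244, 244, 244, 244, 245, 244, 245, 245, 245, 245, 244, 245, 245, 245, 245, 244, 244, 244, 244, 247, 218, 196, 241, 255, 255, 255, 255, 255, 255, 255, 255, 255, 255, 255, 255, 255, 255, 255, 255, 255, 179, 132, 137, 138, 140, 138, 141, 141, 142, 136, 135, 136, 142, 144, 144, 145, 146, 143, 144, 146, 144, 145, 143, 140, 138, 180, 206, 204, 203, 202, 202, 202, 202, 200, 200, 202, 203, 201, 202]
cam [0.456 0.094 0.269]
```

Emit:
apply_moves(series=[-0.006,-0.008,0.25,0,0,-0.003,0,0,0,0.3,0,0,0,0,0,0,0.25,0,0,0,0,0,0,0,0,0,0,0,0,0,0,0,0,0,0])

```text
time: 12.95
tool_pos: [0.5322, 0.0892, 0.0719]
tool_rot: [-3.142, -0.0, 3.089]
ft_force: [-0.8, 0.3, 0.5]
width: 0.0099
gripper_force: 58.9
```

```bash
python3 - <<'E'
from h import *
for i in range(3):
    s=state();print(s['tool_pos'].round(4),s['tool_rot'].round(3));viewer.snapshot('scene')
go([.5322,.0892,.054],np.pi-.0543)
s,p=shot('side5','side');a=p['pixels'][150:225,225:325,::-1]
s,p=shot('sc5','scene');b=p['pixels'][200:275,280:380,::-1]
cv2.imwrite('pics/z5.png',cv2.resize(np.hstack([a,b]),(800,300),interpolation=2))
E
```

```text
[0.5322 0.0892 0.0719] [-3.142 -0.     3.089]
[0.5329 0.0893 0.0726] [3.141e+00 1.000e-03 3.089e+00]
[0.5331 0.0894 0.0729] [3.141e+00 2.000e-03 3.089e+00]
t 13.1 pos [0.5332 0.0894 0.0728] rot [3.141e+00 2.000e-03 3.090e+00] w 0.0099
shift units [ 0.01  -0.003  0.188] turn z units 0.002
```

Emit:
apply_moves(series=[0.005,0,0.07,0,0,0,0,0,0,0.06,0,0,0,0,0,0,0.02,0,0,0,0,0,0,0,0,0,0,0])

```text
time: 13.6
tool_pos: [0.5314, 0.0893, 0.0558]
tool_rot: [-3.141, -0.001, 3.09]
ft_force: [0.1, 0.5, -0.9]
width: 0.0098
gripper_force: 58.9
```

Emit:
apply_moves(series=[0,0,0.02,0,0,0,0,0,0,0.01,0,0,0,0,0,0,0,0,0,0,0])

```text
time: 13.9
tool_pos: [0.5318, 0.0894, 0.0546]
tool_rot: [3.141, 0.001, 3.09]
ft_force: [-10.1, -0.4, 25.0]
width: 0.01
gripper_force: 62.1
```

Emit:
apply_moves(series=[0,0,-0.015,0,0,0,0,0,0,0,0,0,0,0.3,0,0,0,0,0,0,0.3,0,0,0,0,0,0,0.3,0,0,-0.1,0,0,0,0.4,0,0,-0.3,0,0,0,0.6,0,0,-0.4,0,0,0,1,0,0,-0.4,0,0,0,1])

```text
time: 14.7
tool_pos: [0.5312, 0.0893, 0.1767]
tool_rot: [-3.142, -0.0, 3.09]
ft_force: [1.6, -0.8, 0.4]
width: 0.076
gripper_force: 0.0
```

Emit:
apply_moves(series=[-0.4,0,0,0,0,0,1,-0.35,0,0,0,0,0,1,0,0,0,0,0,0,1])

```text
time: 15.0
tool_pos: [0.6095, 0.0852, 0.1748]
tool_rot: [3.142, 0.001, 3.089]
ft_force: [-0.5, -0.1, -1.2]
width: 0.0856
gripper_force: 0.0
```

```bash
python3 - <<'E'
from h import *
s,p=shot('w6');go([.5451,.1886,.18],np.pi/2-.0543+1.3)
r=[(round(b['p'],2),np.round(b['rect']).tolist()) for b in viewer.boxes_of(p,'tee')[:3]];print(r)
print(proj('w6',[[.5392,.0888,.038]]))
im=cv2.imread('pics/w6.png');u=proj('w6',[[.5392,.0888,.038]])[0].astype(int)
x,y=max(u[0]-75,0),max(u[1]-56,0);cv2.imwrite('pics/w6c.png',cv2.resize(im[y:y+113,x:x+150],(800,600),interpolation=2));print(x,y)
E
```

```text
t 15.05 pos [0.6078 0.0853 0.1747] rot [-3.142 -0.     3.09 ] w 0.0857
shift units [ 0.679  0.999 -0.053] turn z units 0.261
[(0.9, [257.0, 86.0, 42.0, 53.0])]
[[280.73836981 122.59848336]]
205 66
```

View pics/w6c.png

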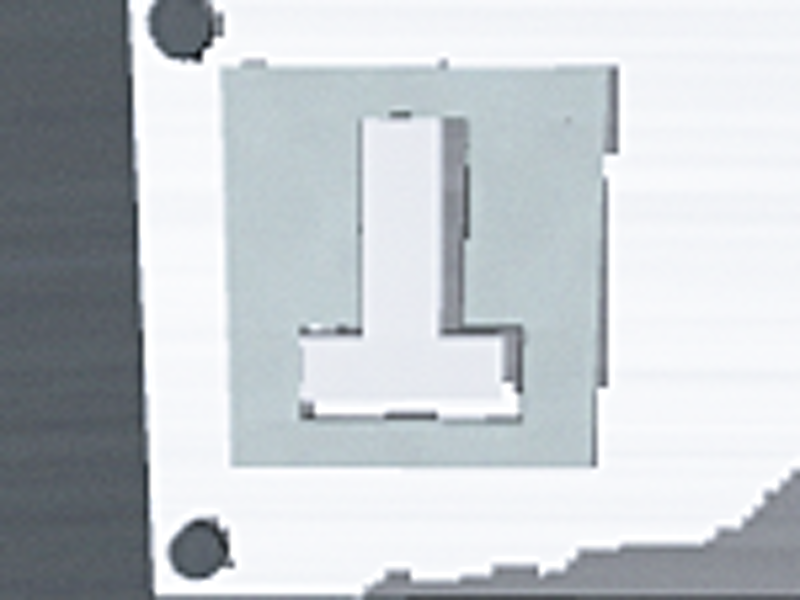

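The tee lies flat inside the nest walls (crop: head at (400,370), shank end at (400,118)). Back to the tabs.

Emit:
apply_moves(series=[0.17,0.25,0,0,0,0,1,0.17,0.25,0,0,0,0,1,0.17,0.25,0,0,0,0,1,0.168,0.25,0,0,0,0,1,0,0,0,0,0,0.13,1,0,0,0,0,0,0.131,1,0,0,0,0,0,0,1])

```text
time: 15.8
tool_pos: [0.5431, 0.189, 0.1754]
tool_rot: [3.142, 0.0, 2.815]
ft_force: [-0.6, 0.2, -0.1]
width: 0.0855
gripper_force: 0.0
```

```bash
python3 - <<'E'
from h import *
go([.5455,.1888,.08],np.pi/2-.0543+1.3)
E
```

```text
t 15.8 pos [0.5431 0.189  0.1754] rot [3.142 0.    2.815] w 0.0855
shift units [-0.024  0.006  0.954] turn z units -0.001
```

Emit:
apply_moves(series=[-0.024,0.006,0.3,0,0,0,1,0,0,0.3,0,0,0,1,0,0,0.2,0,0,0,1,0,0,0.15,0,0,0,1,0,0,0,0,0,0,0,0,0,0,0,0,0,0,0,0,0,0,0,0,0,0,0,0,0,0,0,0,0,0,0,0,0,0,0,0,0,0,0,0,0,0], force=40)

```text
time: 16.8
tool_pos: [0.5477, 0.1897, 0.0821]
tool_rot: [3.138, 0.002, 2.818]
ft_force: [-2.5, 4.1, 16.7]
width: 0.026
gripper_force: 38.9
```

Emit:
apply_moves(series=[0,0,-0.015,0,0,0,0,0,0,0,0,0,0,0])

```text
time: 17.0
tool_pos: [0.5476, 0.1897, 0.0825]
tool_rot: [3.139, 0.002, 2.818]
ft_force: [3.1, 6.8, -0.2]
width: 0.0252
gripper_force: 43.5
```

Squeezed; now turn home by +1.3 rad (+1.24 units, plus a little).

Emit:
apply_moves(series=[0,0,0,0,0,0.06,0,0,0,0,0,0,0.12,0,0,0,0,0,0,0.12,0,0,0,0,0,0,0.12,0,0,0,0,0,0,0.12,0,0,0,0,0,0,0.12,0,0,0,0,0,0,0.12,0])

```text
time: 17.7
tool_pos: [0.5467, 0.1888, 0.0824]
tool_rot: [3.141, 0.0, 1.996]
ft_force: [-3.7, -0.3, 6.0]
width: 0.0252
gripper_force: 44.8
```

Emit:
apply_moves(series=[0,0,0,0,0,0.12,0,0,0,0,0,0,0.12,0,0,0,0,0,0,0.1,0,0,0,0,0,0,0.08,0,0,0,0,0,0,0.06,0,0,0,0,0,0,0,0])

```text
time: 18.3
tool_pos: [0.546, 0.1887, 0.0824]
tool_rot: [-3.141, -0.0, 1.496]
ft_force: [-8.4, -1.0, 9.9]
width: 0.0252
gripper_force: 45.6
```

Emit:
apply_moves(series=[0,0,0,0,0,0.02,0,0,0,0,0,0,0,0])

```text
time: 18.5
tool_pos: [0.546, 0.1888, 0.0823]
tool_rot: [-3.141, -0.0, 1.477]
ft_force: [-8.3, -0.5, 10.2]
width: 0.0257
gripper_force: 46.0
```

```bash
python3 - <<'E'
from h import *
s=state();print(s['tool_pos'],s['tool_rot'],s['moment'],s['ft_force'])
E
```

```text
[0.54596152 0.18875933 0.08233282] [-3.14118086e+00 -2.10766695e-04  1.47716860e+00] [-0.22264708  1.85478105  0.78121097] [-8.31134764 -0.48157744 10.21497529]
```

Emit:
apply_moves(series=[0,0,0,0,0,0,1,0,0,0,0,0,0,1,0,0,0,0,0,0,1,0,0,0,0,0,0,1,0,0,0,0,0,0,1,0,0,-0.3,0,0,0,1,0,0,-0.4,0,0,0,1,0,0,-0.4,0,0,0,1,-0.4,0,-0.1,0,0,0,1,-0.4,0,0,0,0,0,1])

```text
time: 19.5
tool_pos: [0.54, 0.109, 0.2035]
tool_rot: [3.138, -0.001, 1.478]
ft_force: [0.5, -0.8, -0.7]
width: 0.0853
gripper_force: 0.0
```

Emit:
apply_moves(series=[0,0,0,0,0,0,1,0,0,0,0,0,0,1])

```text
time: 19.7
tool_pos: [0.5391, 0.1085, 0.2016]
tool_rot: [3.141, -0.0, 1.475]
ft_force: [-0.1, -0.4, 0.1]
width: 0.0854
gripper_force: 0.0
```

```bash
python3 - <<'E'
from h import *
s,p=shot('w7');print(s['time'],s['tool_pos'],s['tool_rot'])
for o in("tab_a","cover"):print(o,[(round(b['p'],2),np.round(b['rect']).tolist()) for b in viewer.boxes_of(p,o)[:3]])
q=np.array([.5427,.1388,-.0543]);c,sn=np.cos(q[2]),np.sin(q[2]);R=np.array([[c,-sn],[sn,c]])
print(proj('w7',[np.r_[q[:2]+R@l,.084] for l in((-.0205,.05),(.0205,.05))]).round(1))
im=cv2.imread('pics/w7.png');cv2.imwrite('pics/w7c.png',cv2.resize(im[50:275,160:460],(800,600),interpolation=2))
E
```

```text
19.7 [0.53907335 0.10847198 0.20156157] [ 3.14117530e+00 -2.99161765e-04  1.47474530e+00]
tab_a [(0.75, [301.0, 90.0, 8.0, 31.0]), (0.62, [248.0, 91.0, 12.0, 36.0])]
cover [(0.92, [237.0, 86.0, 79.0, 165.0])]
[[251.4 109. ]
 [305.3 106.6]]
```

View pics/w7c.png

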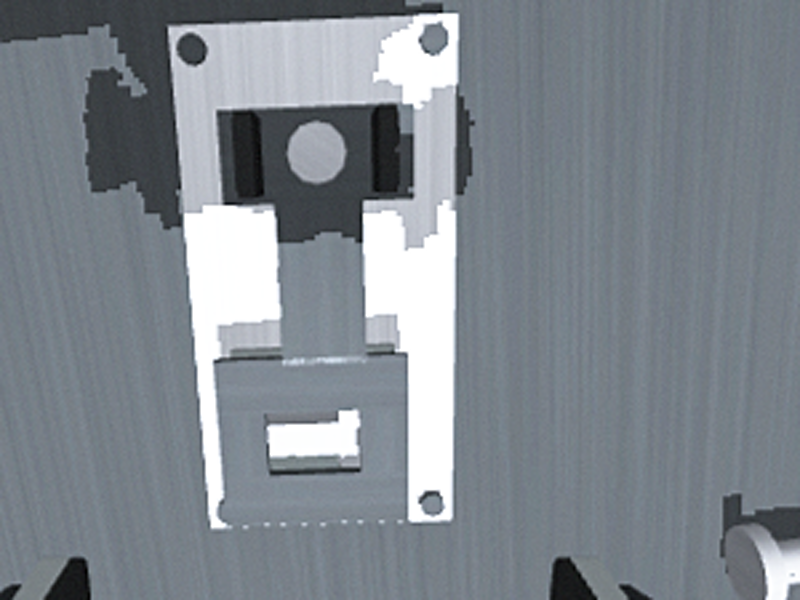

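Both tabs are sprung out (crop x≈247 and 386, full spacing), the mask is home over the nest, and the gripper is clear. Handing in.

```bash
python3 -c "
from bench import workorder
print(workorder.close_job())"
```

```text
the job is handed in; nothing more can be done
None
```

The job is handed in at about 20 s of the 64 s limit: the tee is flat in the nest, the mask is turned home over it with both tabs sprung out, and the other parts were left in their pockets; I judged the lock from the picture only and did not test it by pushing the mask.

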